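Reset the target carriage on a sensor training module

ROBOT

A 6-joint arm with a two-finger parallel gripper is mounted at the origin on the work surface. World frame = base frame: x ahead of the robot, y to its left, z up, the work surface at z = 0. Lengths are in m, angles in rad, forces in N, time in s.
With the tool pointing down it reaches from about 0.425 to 0.95 m from the base axis. Payload 3.5 kg.
Tool frame: the origin (TCP) lies between the finger pads; the fingertips stand 19 mm ahead of it and the grasp point (between the pads) is the TCP (ctrl.nose_length is the distance from the TCP to the fingertips, in m); z points along the fingers, y is the line along which they close (so a half turn about z gives the same grasp; the last joint's range is limited). The gripper opens to 85 mm and grips with 20 to 120 N. Pads are 22 mm wide; open, the fingers measure 114 mm over their backs; the gripper's body (76 mm by 85 mm) begins 54 mm behind the grasp point. The pads swing forward as they close: fully open they stand 13 mm farther back than shut.
Start: joints at [-1.26, 0.286, 1.577, -0, 1.279, -0.15], TCP at [0.3, -0.605, 0.25] pointing down, gripper open.
Joint ranges: [-2.77, 2.77], [-0.9, 2.22], [0.21, 2.48], [-1.53, 4.67], [0.24, 2.81], [-2.84, 2.84]. Speed limits (rad/s): [2.79, 2.79, 3.14, 3.14, 3.14, 3.14].

INTERFACE

Orientations are given as a unit quaternion [x, y, z, w].
In Python, from plant import ctrl gives the robot as it stands.
- The arm moves only by the tool apply_moves, never from a script. Its argument "series" is a list of rows, each a list of 6 numbers: the shift along the world's x, y, z scaled (see below), then the turn, a rotation vector about the world's x, y, z scaled (see below). A call has 1 to 20 rows; each row is the pose to reach, as a shift and turn from the pose commanded when the call began; what a row does not reach only later rows make up. The controller multiplies each number of a shift by 0.8 m and each number of a turn by 45 degrees. A row lasts 1/8 s, in which the tool goes at most 62.5 mm and 10.7 degrees, less where a joint would pass 70% of its speed; a pose out of reach is approached as far as the arm can. A call with a number of a shift or a turn outside -1 to 1 is refused whole. A call with a gripper value outside its range is refused whole. "jaw" is the opening, from 0 (shut) to 1 (fully open), set as the call begins (left out, the last holds). The fingers move at their own pace and stop on an object; "squeeze" is the grip in N (left out, the last holds). Time passes only in rows, so rows that repeat a pose let the fingers close. It gives the time, the measured TCP pose, the force, the opening and the grip force at its end, in the units of the state.
- ctrl.get_state(): the state, without advancing time (a new reading comes with each control period).
- ctrl.read_camera(name): name is "side" or "top" or "wrist"; returns the picture (400x640x3 uint8, red, green, blue); there is no depth.
- ctrl.get_calibration(name): a dict with "fx", "fy", "cx", "cy" (pixels), "xyz" and "orientation" of the camera in the world; the wrist camera has in their place "hand_eye" (4x4, takes a point from camera to tool coordinates, whose origin is the TCP and whose axes are the flange's). Camera axes: x right, y up, looking along -z (the intrinsics and any distortion apply to the point x, -y, -z); pixel columns grow to the right and rows downward; lengths in m; the calibration is good to about 2 mm. A picture is of the moment at which its call begins: read the wrist's pose just before it. get_calibration takes no time and is no camera call.
- ctrl.sign_off(): hands the job in; it is judged then, once.
Trained networks look in the newest picture that a camera, given by its name, has taken for a name from the list of things; names that differ only in an ending like _2 or _b are one class to them, and where a whole thing is asked for, a point or a joint stands for the part that bears it (a point fixed in the world has none). Each returns a list of dicts, best first, with "p" (0 to 1); they miss things now and then, are a little off and sometimes report something else, mostly with a low value. They report only what shows in the picture. A call takes as long as a camera call.
- ctrl.boxes_of(thing, camera): "xy" ([column, row] as shares, 0 to 1, of the picture: columns of its width, rows of its height, amid what is visible of it).
- ctrl.silhouettes(thing, camera): "pixels" (400x640 bool, what is visible of it) and "xy" ([column, row] as shares, 0 to 1, of the picture: columns of its width, rows of its height, amid what is visible of it).
The state is a dict: "time": time; "qpos": joint angles; "dq": joint speeds; "joint_efforts": joint torques, N m; "eef_pos": TCP position; "tcp_rot": TCP orientation; "contact_force": force on the tool from outside, world axes, zero at the start; "wrist_torque": the same for the moment, N m; "opening": opening from 0.0 (shut) to 1.0 (fully open); "finger_force": force on a finger pad.
Only numpy, scipy, OpenCV 4.12 (cv2) and the standard library are available. Lean on these libraries where they do the work, as an engineer would, in place of code of your own. Each camera call takes 0.05 s, during which the arm holds its last target. There are 200 camera calls.

TASK

On the blue sensor module with the notched steel rack, squeeze the carriage's release lever against its fixed plate and, keeping it squeezed, slide the carriage along the rail until it stands opposite the box-shaped sensor. Then let go so that the lever springs right back and the carriage locks in the notch there.

Things in the scene. Friction and masses are not known exactly. Their poses are not given: they have to be found in the camera images.
- grip (a point): Carriage grip: two upright aluminium plates 34 mm wide, tops 90 mm above table. Point moves with the carriage, 80 mm up, midway between the plates' outer faces WHEN SQUEEZED: fixed plate's face at x=+13 mm; release lever's at x=-29 (let go), -13 (squeezed). Close fingers across the rail centred here: if in doubt rather 4 mm to +x than to -x. y: along rail; x: across, to sensors; z up.
- release_lever (a joint): Squeeze of the lever, the grip plate on the rack's side, which moves straight towards the other, fixed plate. m: 0 let go with its pawl fully in a notch, 0.016 fully squeezed; the pawl is clear above 0.009. Let go between notches it stops at 0.008. Spring 4.5 N (let go) to 8.5 N; a 20 to 30 N grip holds it. Freed, the carriage slides with 1 N.
- box_sensor_mid (a point): Centre of the box-shaped sensor, a light grey box 44 mm across the rail, 32 mm along it, 32 mm high, centre 36 mm above the table, 85 mm in +x from the rail's middle; the only such box on this module, in a row with two steel barrel sensors and a low black terminal block, order varying. Axes as grip. It stands level with a notch: the carriage is opposite when the grip's y here is 0.
- module: Blue board 240 x 310 mm, top 20 mm above the table; origin under its middle at table height, axes as grip. Rail along y through the origin. Steel rack on its -x side (44 mm high) with 5 notches at y = -90, -45, 0, 45, 90 mm; the carriage starts in the middle one, the box sensor is at another. Sensors reach 52 mm up: keep fingertips above 55 mm. A pawl let go within 8 mm of a notch draws itself in.

How it is judged:
On the way, in this order (a step that is already met when the one before it is completed fails the run):
1. the release lever is squeezed, the carriage's pawl clear of its notch (value of joint release_lever above 0.0085 m), for 0.1 s.
2. with the lever still squeezed, the carriage stands opposite the box-shaped sensor (value of joint release_lever above 0.0085 m and y of grip in the frame of box_sensor_mid between -0.013 and 0.013 m), for 0.1 s.
At the end, for the whole second after the job is handed in: The carriage stands opposite the box-shaped sensor (within 10 mm along the rail) and the release lever has sprung back to within 3 mm of its let-go position, its pawl locked in the notch there (value of joint release_lever below 0.003 m and y of grip in the frame of box_sensor_mid between -0.01 and 0.01 m); the robot touches nothing.
It also fails if it takes over 30 s, if anything falls off the work surface, if the arm or the gripper's body presses on something with over 40 N, if the wrist force passes 120 N, or if a joint passes its speed limit or range.

## Working session

There is one attempt and no reset: what is moved stays moved. The work goes in short steps, Python scripts to look and compute and a tool call to move; the robot and the scene stay as the last step left them, time stands still between calls to the robot, and variables do not carry over. Pictures are saved under pics/ and viewed, at most 10 in all, crops included, and the job is handed in when it is done.

Besides the shell and the picture viewer there is one more tool, called as name(argument=value, ...) on one line, values as JSON. apply_moves: Moves the arm, as the interface text tells. Shifts and turns lie within -1 to 1; 1 stands for 0.8 m of shift or 45 degrees of turn. Its arguments: {"type":"object","properties":{"series":{"type":"array"},"jaw":{"type":"number"},"squeeze":{"type":"number"}},"required":["series"]}

```bash
mkdir -p pics; cat > h.py <<'E'
import numpy as np, cv2
from scipy.spatial.transform import Rotation as R
from plant import ctrl
def cam(name):
    c=ctrl.get_calibration(name)
    if 'xyz' in c: return c,R.from_quat(c['orientation']).as_matrix(),np.array(c['xyz'])
    s=ctrl.get_state(); T=np.eye(4); T[:3,:3]=R.from_quat(s['tcp_rot']).as_matrix(); T[:3,3]=s['eef_pos']
    M=T@np.array(c['hand_eye']); return c,M[:3,:3],M[:3,3]
def ray(C,u,v):
    c,Rm,o=C; d=Rm@np.array([(u-c['cx'])/c['fx'],-(v-c['cy'])/c['fy'],-1]); return o,d
def at_z(C,u,v,z):
    o,d=ray(C,u,v); return o+d*(z-o[2])/d[2]
def proj(C,p):
    c,Rm,o=C; q=Rm.T@(np.array(p)-o); return c['cx']+c['fx']*q[0]/-q[2], c['cy']-c['fy']*q[1]/-q[2]
def snap(name,f=None):
    C=cam(name); im=ctrl.read_camera(name)
    if f: cv2.imwrite('pics/'+f,im[:,:,::-1])
    return C,im
E
python3 - <<'E'
from h import *
Z={'grip':.08,'release_lever':.08,'box_sensor_mid':.05,'module':.02}
for n in ['top','side']:
    C,im=snap(n,n+'1.png'); print(n,C[0])
    for t in Z:
        for d in ctrl.boxes_of(t,n)[:3]:
            u,v=d['xy'][0]*640,d['xy'][1]*400; print(t,round(d['p'],2),round(u),round(v),at_z(C,u,v,Z[t]).round(3))
print(ctrl.get_state())
E
```

```text
top {'fx': 451.6466498802405, 'fy': 451.6466498802405, 'cx': 323.2149866816334, 'cy': 194.74424818610223, 'xyz': array([0.50178004, 0.06470939, 0.73531502]), 'orientation': array([-0.06011012,  0.06013936,  0.70880924, -0.70025673])}
grip 0.71 383 243 [ 0.542 -0.022  0.08 ]
release_lever 0.68 385 261 [ 0.516 -0.023  0.08 ]
box_sensor_mid 0.63 382 252 [ 0.531 -0.024  0.05 ]
box_sensor_mid 0.58 364 185 [0.635 0.001 0.05 ]
module 0.96 382 254 [ 0.528 -0.028  0.02 ]
side {'fx': 420.9369956455401, 'fy': 420.9369956455401, 'cx': 321.1671212569231, 'cy': 195.8797835189223, 'xyz': array([0.41325344, 0.42128452, 0.57372576]), 'orientation': array([-0.08966255,  0.34763261,  0.90413231, -0.23163972])}
grip 0.79 385 202 [ 0.535 -0.006  0.08 ]
release_lever 0.83 396 206 [ 0.517 -0.006  0.08 ]
box_sensor_mid 0.72 325 201 [0.629 0.014 0.05 ]
module 0.83 384 233 [0.524 0.006 0.02 ]
{'time': 0.5, 'qpos': array([-1.26001126e+00,  2.86298466e-01,  1.57673479e+00, -2.94560282e-05,
        1.27857378e+00, -1.50025388e-01]), 'dq': array([-9.23797109e-06, -2.42353328e-03, -1.51411344e-03,  2.23142869e-03,
        3.08966691e-04,  8.41323653e-04]), 'joint_efforts': array([-1.12448895e-03, -4.05457950e+01, -2.92554671e+01, -1.86455900e-04,
        1.14630460e-03,  3.20834516e-06]), 'eef_pos': array([ 0.30015318, -0.60456748,  0.25030702]), 'tcp_rot': array([ 9.73572963e-01,  2.28376191e-01, -1.46353757e-05, -6.03435661e-06]), 'contact_force': array([-0.72038276, -0.23095786, -0.15669072]), 'wrist_torque': array([ 0.02614322, -0.05325911,  0.01834744]), 'finger_force': 0.0, 'opening': 1.0023386507166554}
```

View pics/top1.png

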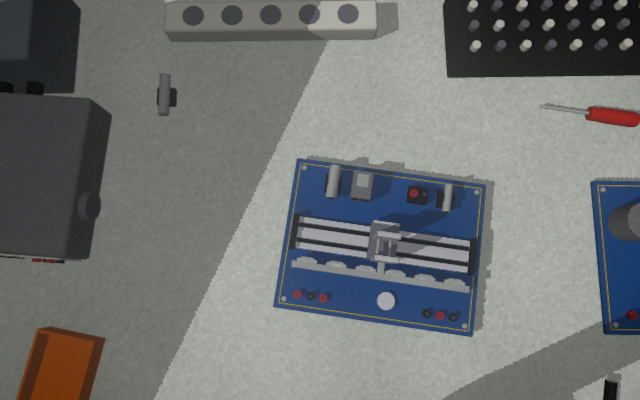

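View pics/side1.png

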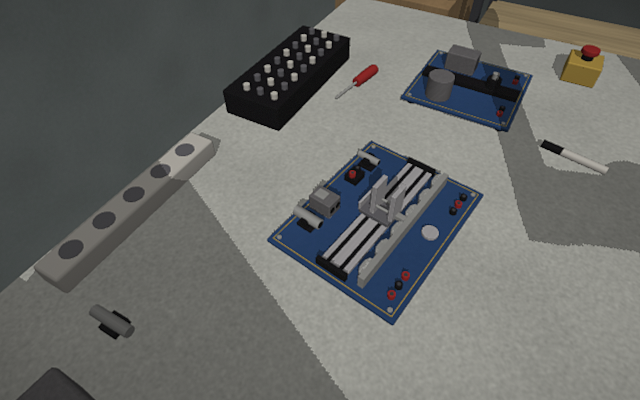

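The top view shows the module's board corners near (299,159), (486,185), (472,335) and (274,306). The carriage is at (384,243), the rack is below it, and the box sensor is at (362,184) in the row between a barrel and the terminal block. The side view agrees, with the box at (324,201) and the carriage at (384,202). Next I fit the module pose in each camera, because the two y values differ.

```bash
python3 - <<'E'
from h import *
from scipy.optimize import least_squares
print(ctrl.get_calibration('top').keys())
res={}
for n in ['top','side']:
    C,im=snap(n)
    d=ctrl.silhouettes('module',n)[0]; m=d['pixels'].astype(np.uint8)
    h=cv2.convexHull(max(cv2.findContours(m,0,2)[0],key=cv2.contourArea))
    q=cv2.approxPolyDP(h,0.04*cv2.arcLength(h,True),True)[:,0]
    hsv=cv2.cvtColor(im,cv2.COLOR_RGB2HSV)
    print(n,d['p'],m.sum(),q.tolist())
    P=np.array([at_z(C,u,v,.02) for u,v in q]); print(P.round(3).tolist(), 'sides',np.linalg.norm(P-np.roll(P,1,0),axis=1).round(3),'mean',P.mean(0).round(4))
    for t,z in [('box_sensor_mid',.036),('grip',.06),('release_lever',.06)]:
        for d in ctrl.silhouettes(t,n)[:2]:
            ys,xs=np.nonzero(d['pixels']); print(t,round(d['p'],2),np.array(d['xy'])*[640,400],xs.min(),xs.max(),ys.min(),ys.max(),at_z(C,d['xy'][0]*640,d['xy'][1]*400,z).round(3))
E
```

```text
dict_keys(['fx', 'fy', 'cx', 'cy', 'xyz', 'orientation'])
top 0.64 27532 [[298, 158], [485, 186], [471, 335], [274, 305]]
[[0.686, 0.104, 0.02], [0.636, -0.197, 0.02], [0.405, -0.159, 0.02], [0.453, 0.142, 0.02]] sides [0.236 0.305 0.234 0.305] mean [ 0.545  -0.0274  0.02  ]
box_sensor_mid 0.69 [363.776 183.   ] 349 373 169 201 [ 0.64  -0.     0.036]
grip 0.58 [380.224 242.08 ] 366 401 220 272 [ 0.545 -0.02   0.06 ]
release_lever 0.57 [380.096 258.8  ] 372 398 254 272 [ 0.521 -0.019  0.06 ]
side 0.97 19108 [[370, 141], [482, 193], [393, 324], [267, 240]]
[[0.64, -0.194, 0.02], [0.406, -0.16, 0.02], [0.451, 0.146, 0.02], [0.685, 0.11, 0.02]] sides [0.307 0.236 0.309 0.236] mean [ 0.5456 -0.0247  0.02  ]
box_sensor_mid 0.81 [327.808 200.48 ] 310 339 185 217 [ 0.632 -0.     0.036]
grip 0.7 [383.424 206.2  ] 359 405 175 226 [ 0.538 -0.014  0.06 ]
release_lever 0.87 [394.816 207.2  ] 388 406 184 221 [ 0.521 -0.02   0.06 ]
```

Both cameras agree: module centre ≈ (0.545, -0.026), yaw ≈ -8.8°, side lengths right. The box sensor is at module y ≈ +0.040 and x ≈ 0.086, so its notch is +45 mm. Next I move above the carriage for a closer look.

apply_moves(series=[[0.02,0.04,0,0,0,0.05],[0.05,0.11,-0.01,0,0,0.15],[0.08,0.18,-0.015,0,0,0.25],[0.11,0.25,-0.02,0,0,0.35],[0.14,0.32,-0.025,0,0,0.45],[0.17,0.39,-0.03,0,0,0.55],[0.2,0.46,-0.035,0,0,0.65],[0.23,0.53,-0.04,0,0,0.75],[0.26,0.6,-0.05,0,0,0.85],[0.29,0.67,-0.06,0,0,0.9],[0.305,0.71,-0.06,0,0,0.95],[0.309,0.722,-0.0625,0,0,1.0],[0.309,0.722,-0.0625,0,0,1.0],[0.309,0.722,-0.0625,0,0,1.0]], jaw=1, squeeze=25)

```text
time: 2.75
eef_pos: [0.5472, -0.0281, 0.2004]
tcp_rot: [0.813, 0.583, -0.0, 0.0]
contact_force: [0.1, 0.2, -0.3]
opening: 1.002
finger_force: 0.0
```

apply_moves(series=[[0,0,0,0,0,0.1],[0,0,0,0,0,0.22],[0,0,0,0,0,0.22]])

```text
time: 3.12
eef_pos: [0.5472, -0.0283, 0.2005]
tcp_rot: [0.76, 0.65, -0.0, 0.0]
contact_force: [0.5, 0.1, -0.9]
opening: 0.996
finger_force: 0.0
```

```bash
python3 - <<'E'
from h import *
C,im=snap('wrist','w1.png'); s=ctrl.get_state(); print(s['time'],s['eef_pos'],s['tcp_rot'],C[2])
yaw=np.radians(-8.8); x=np.array([np.cos(yaw),np.sin(yaw),0]);y=np.array([-x[1],x[0],0]); o=np.array([.5453,-.026,0])
for t,z in [('box_sensor_mid',.052),('grip',.09),('release_lever',.09)]:
    for d in ctrl.silhouettes(t,'wrist')[:2]:
        ys,xs=np.nonzero(d['pixels']); p=at_z(C,d['xy'][0]*640,d['xy'][1]*400,z)
        print(t,round(d['p'],2),np.array(d['xy'])*[640,400],xs.min(),xs.max(),ys.min(),ys.max(),p.round(3),'mod',(p-o)@x,(p-o)@y)
# predicted pixels of key points: plate tops & box top & board corners
for nm,a,b,c in [('fixedface',.013,0,.09),('leverface',-.029,0,.09),('fixed+17',.013,.017,.09),('fixed-17',.013,-.017,.09),('boxtop',.085,.045,.052),('origin45',0,.045,.03)]:
    print(nm,np.round(proj(C,o+a*x+b*y+[0,0,c])))
    cv2.circle(im,tuple(int(round(v)) for v in proj(C,o+a*x+b*y+[0,0,c])),3,(255,0,0),1)
cv2.imwrite('pics/w1.png',im[:,:,::-1])
E
```

```text
3.175 [ 0.54722419 -0.0280721   0.20046727] [7.59841158e-01 6.50108759e-01 5.91888127e-06 1.23589523e-04] [0.55772769 0.04879406 0.32434112]
box_sensor_mid 0.71 [425.984 126.72 ] 391 459 102 147 [0.632 0.006 0.052] mod 0.08111338294110154 0.04464610316745875
grip 0.89 [315.072 179.92 ] 261 358 150 225 [ 0.545 -0.013  0.09 ] mod -0.002522922515159887 0.013209646067234987
fixedface [338. 198.]
leverface [277. 198.]
fixed+17 [338. 175.]
fixed-17 [337. 221.]
boxtop [431. 126.]
origin45 [319. 123.]
```

View pics/w1.png

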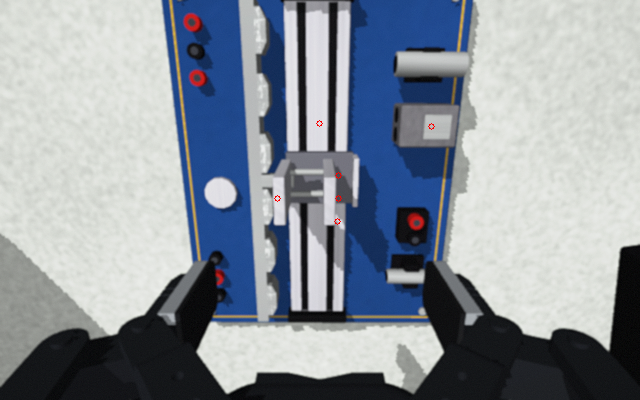

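The wrist view shows the plates at columns 274–337, with lower ends at row 224. That is about 2 mm toward -x and -y of the prediction. The box top is at about (427,126), consistent with the +45 notch. The TCP is now about +3 mm in x and 0 in y relative to the grip, as recommended, so I descend straight and squeeze.

apply_moves(series=[[0,0,-0.04,0,0,0],[0,0,-0.09,0,0,0],[0,0,-0.13,0,0,0],[0,0,-0.15,0,0,0],[0,0,-0.15,0,0,0],[0,0,-0.15,0,0,0]])

```text
time: 4.08
eef_pos: [0.5486, -0.0272, 0.0819]
tcp_rot: [0.759, 0.651, 0.001, 0.001]
contact_force: [0.1, 0.2, -0.0]
opening: 1.003
finger_force: 0.0
```

apply_moves(series=[[0,0,0,0,0,0],[0,0,0,0,0,0],[0,0,0,0,0,0],[0,0,0,0,0,0],[0,0,0,0,0,0],[0,0,0,0,0,0],[0,0,0,0,0,0],[0,0,0,0,0,0]], jaw=0, squeeze=25)

```text
time: 5.08
eef_pos: [0.5453, -0.0265, 0.0806]
tcp_rot: [0.759, 0.651, -0.002, -0.003]
contact_force: [-5.8, 1.7, 6.4]
opening: 0.291
finger_force: 26.6
```

```bash
python3 - <<'E'
from h import *
snap('wrist','w2.png'); s=ctrl.get_state(); print(s['time'],s['eef_pos'],s['opening'],s['opening']*85,s['contact_force'],s['finger_force'])
E
```

```text
5.125 [ 0.54532655 -0.02646137  0.08060865] 0.2879501369576221 24.47576164139788 [-7.81088966  0.89573094  5.73986434] 26.55037611722946
```

View pics/w2.png

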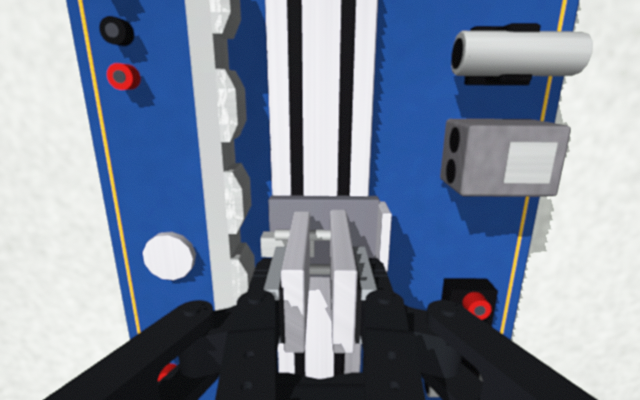

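The wrist view shows both plates clamped by the pads at columns 282–355 and the pawl rod clear of the rack. The 24.5 mm opening means the lever is fully squeezed. The box sits at about (505,158), on the +y side. I slide +45 mm along the rail: world (6.9, 44.5) mm.

apply_moves(series=[[0.001,0.006,0,0,0,0],[0.002,0.014,0,0,0,0],[0.0035,0.023,0,0,0,0],[0.005,0.032,0,0,0,0],[0.0065,0.041,0,0,0,0],[0.0075,0.049,0,0,0,0],[0.0085,0.0555,0,0,0,0],[0.0085,0.0555,0,0,0,0],[0.0085,0.0555,0,0,0,0],[0.0085,0.0555,0,0,0,0]])

```text
time: 6.38
eef_pos: [0.5524, 0.0182, 0.0806]
tcp_rot: [0.759, 0.651, -0.002, -0.002]
contact_force: [-6.8, 1.2, 4.6]
opening: 0.292
finger_force: 27.2
```

```bash
python3 - <<'E'
from h import *
snap('wrist','w3.png'); s=ctrl.get_state(); print(s['time'],s['eef_pos'],s['opening'],s['contact_force'],s['finger_force'])
E
```

```text
6.425 [0.55238163 0.01814689 0.08060362] 0.2948171833307618 [-5.27960899  0.77836575  4.18360789] 27.181274592876434
```

View pics/w3.png

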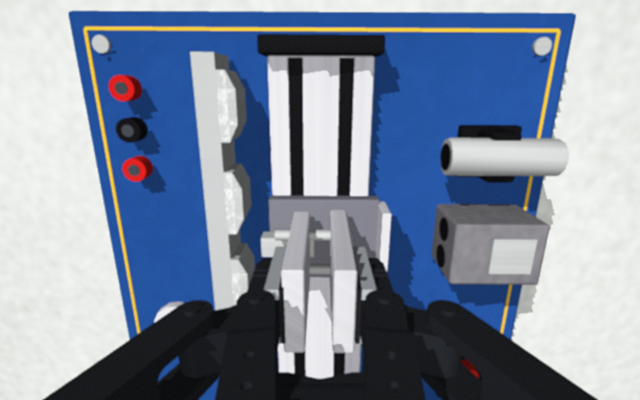

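The carriage base (from row 196) now lies level with the box (rows 205–283) and is still squeezed. Next I release and retreat.

apply_moves(series=[[0,0,0,0,0,0],[0,0,0,0,0,0],[0,0,0,0,0,0],[0,0,0,0,0,0],[0,0,0,0,0,0],[0,0,0,0,0,0],[0,0,0,0,0,0],[0,0,0.03,0,0,0],[0,0,0.09,0,0,0],[0,0,0.15,0,0,0],[0,0,0.15,0,0,0],[0,0,0.15,0,0,0]], jaw=1)

```text
time: 7.92
eef_pos: [0.5537, 0.0175, 0.1997]
tcp_rot: [0.759, 0.651, -0.0, -0.0]
contact_force: [0.4, 0.2, -0.7]
opening: 1.0
finger_force: 0.0
```

```bash
python3 - <<'E'
from h import *
C,im=snap('wrist'); s=ctrl.get_state(); print(s['time'],s['eef_pos'],s['opening'],s['contact_force'])
yaw=np.radians(-8.8); x=np.array([np.cos(yaw),np.sin(yaw),0]);y=np.array([-x[1],x[0],0]); o=np.array([.5453,-.026,0])-.0015*x-.002*y
for a in (.013,-.029,-.013):
  for b in (-.017,.017):
    p=proj(C,o+a*x+(.045+b)*y+[0,0,.09]); print(a,b,np.round(p)); cv2.circle(im,tuple(int(round(v)) for v in p),2,(255,0,0) if a!=-.013 else (0,255,0),1)
cv2.imwrite('pics/w4.png',im[:,:,::-1])
E
```

```text
7.975 [0.5531861  0.01757992 0.19869874] 1.0041153918999493 [0.15479138 0.39116391 0.59392742]
0.013 -0.017 [336. 226.]
0.013 0.017 [337. 180.]
-0.029 -0.017 [277. 226.]
-0.029 0.017 [275. 179.]
-0.013 -0.017 [299. 226.]
-0.013 0.017 [299. 179.]
```

View pics/w4.png

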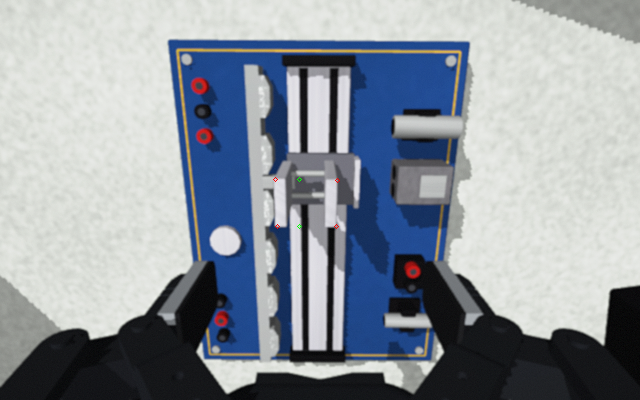

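The lever's outer face is back at column 275, which is the let-go position. The plates end at row 226 as predicted for the +45 notch, level with the box (rows 160–204). The gripper is clear, so I hand in.

```bash
python3 -c "
from plant import ctrl
print(ctrl.sign_off())"
```

```text
the job is handed in; nothing more can be done
None
```

The carriage was squeezed free, slid 45 mm to the box-shaped sensor and released; the last wrist picture showed the lever fully sprung back in the notch there and the gripper clear. I handed the job in at about 8 s on the robot's clock; the hand-in gave no verdict.

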